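Hold the seed store's spring lock open with its key

ROBOT

A 6-joint arm with a two-finger parallel gripper is mounted at the origin on the work surface. World frame = base frame: x ahead of the robot, y to its left, z up, the work surface at z = 0. Lengths are in m, angles in rad, forces in N, time in s.
With the tool pointing down it reaches from about 0.35 to 0.85 m from the base axis. Payload 8.1 kg.
Tool frame: the origin (TCP) lies on the centre line of the jaws, within the pads' length; the fingertips stand robot.tip_extent ahead of it and the grasp point (between the pads) lies 11 mm behind it (robot.tip_extent is the distance from the TCP to the fingertips, in m); y points along the fingers, z is the direction in which the jaws open and shut, and the axes are right-handed (so a half turn about y gives the same grasp; the last joint's range is limited). The gripper opens to 93 mm and grips with 3 to 60 N. Pads are 15 mm wide; open, the fingers measure 128 mm over their backs; the gripper's body (75 mm by 188 mm) begins 65 mm behind the grasp point.
Start: joints at [-1.323, 0.13, 1.488, -0, 1.523, -0.085], TCP at [0.196, -0.567, 0.227] pointing down, gripper open.
Joint ranges: [-2.96, 2.96], [-0.89, 2.26], [0.02, 2.5], [-1.34, 4.48], [0, 2.73], [-2.66, 2.66]. Speed limits (rad/s): [2.39, 2.39, 2.79, 3.14, 3.14, 3.14].

INTERFACE

Orientations are given as a rotation vector (axis times angle).
In Python, from plant import monitor, optics, robot gives the robot as it stands.
- The arm moves only by the shell command python3 -m inch 'ROWS' [OPENING] [FORCE]. ROWS is JSON, a list that holds one entry, the list of rows, each a list of 6 numbers: the shift along the tool's x, y, z in mm, then the turn, a rotation vector about the tool's x, y, z in rad. A call has 1 to 8 rows; each row shifts and turns the commanded pose from where the row before left it, along the tool's axes as they then stand; what a row does not reach is not made up. A row lasts 1/8 s, in which the tool goes at most 62.5 mm and 10.7 degrees, less where a joint would pass 70% of its speed; a pose out of reach is approached as far as the arm can. A call is refused whole if a number of a shift passes 62.5 or a number of a turn 0.188, either way. A call with a gripper value outside its range is refused whole. OPENING is the finger opening in mm, from 0 to 93, set as the call begins (- or left out, the last holds). The fingers move at their own pace and stop on an object; FORCE is the grip in N (left out, the last holds). Time passes only in rows, so rows that do not move let the fingers close. It gives the time, the measured TCP pose, the force and the opening at its end, in the units of the state.
- monitor.read_state(): the state, without advancing time (a new reading comes with each control period).
- optics.read_camera(name): name is "side" or "top"; returns a dict with "image" (480x640x3 uint8, blue, green, red), "fx", "fy", "cx", "cy" (pixels), "rvec" (rotation vector, rad) and "tvec" (3), from world to camera coordinates, as OpenCV has them. Camera axes: x right, y down, z forward; pixel columns grow to the right and rows downward; lengths in m; the calibration is good to about 2 mm. A picture is of the moment at which its call begins. There is no depth.
- robot.close_job(): hands the job in, once; it reports no verdict.
The state is a dict: "t": time; "q": joint angles; "dq": joint speeds; "joint_torque": joint torques, N m; "tool_pos": TCP position; "orientation": TCP orientation; "force": force on the tool from outside, world axes, zero at the start; "wrist_torque": the same for the moment, N m; "opening": finger opening in m.
Only numpy, scipy, OpenCV 4.12 (cv2) and the standard library are available. Lean on these libraries where they do the work, as an engineer would, in place of code of your own. Each camera call takes 0.05 s, during which the arm holds its last target.

TASK

The lid of the budgie's seed store has a spring latch that stays drawn back only while its key is held turned. Take the key out of its wooden stand, push it upright down into the keyhole on the lid until it is fully home (the pins inside are sticky, so ease or wiggle it past them), only then turn it clockwise, as seen from above, the quarter turn to its stop, and finish still gripping the key and holding it turned against the spring. Leave the dish, the feeder and the perch where they are.

Things in the scene. Friction and masses are not known exactly. Their poses are not given: they have to be found in the camera images.
- key_bow (a point): centre of the bow (grip plate: 28 wide in x, 8 thick in y, 36 tall) of a 66 mm steel key, 70 g, upright, bow up, z up. Below this point: collar 24 across (z -22 to -18 mm), neck 6 across (-32 to -22), flat bit 20 wide in x, 5 thick in y (-48 to -32) with rounded lower edge. Same either way round (half turn about z).
- keyhole (a point): centre of the keyhole on top of the 56 mm square steel lock plate mid-lid, 92 mm above the table. z up = axis of turning. Slot 22 mm long in x, 7 wide in y, through the 6 mm plate, into the cylinder's like slot; pin pairs 14.5 and 21.5 mm down resist with up to about 10 N. Home: collar on the plate, bow centre 22 mm above this point; only there can the bit turn.
- cylinder (a joint): turn of the lock cylinder in rad: 0 at rest (slots in line), grows clockwise seen from above, stop at 1.5 (the quarter turn). About 0.1 rad of play to the key either way. A spring, about 0.1 N m at the stop, turns it back when the key is let go.
- stand: fixed wooden key stand, block 60 (x) x 50 (y) x 30 mm tall, origin at the centre of its underside; slot 22 x 7 mm (long in x) through it from the top holds the key's bit and neck, the collar resting on the top face, so the bow centre is 52 mm above the table
- dish: small red ceramic dish, 90 mm across, 32 mm tall, bystander; origin at the centre of its underside
- feeder: empty white plastic feeder trough, 55 x 90 x 50 mm tall, bystander; origin at the centre of its underside
- perch: bamboo perch rod 160 mm long (along its y) with two square wooden ends 24 mm tall, lying on the table, bystander; origin under its centre
- store: seed store: fixed grey box with white lid, 166 mm in x, 186 in y, lid top 86 mm above the table, origin at the centre of its underside, keyhole straight above it. Steel latch on the lid, 18 mm wide, towards -x from the lock, under a dark keeper 34 mm wide, top 99 mm above the table, 79 mm from the lock axis; it draws back as the key turns.
Not all that is in view belongs to the job. Of the things shaped like the stand, the wooden one is meant.

How it is judged:
By the outcome, as a careful person would: the job done as asked, in the order asked, and still so for the second after the job is handed in, while the arm keeps its last pose, push and grip.
It also fails if it takes over 43 s, if anything falls off the work surface, if the arm or the gripper's body presses on something with over 40 N, if the wrist force passes 120 N, or if a joint passes its speed limit or range.

## Working session

There is one attempt and no reset: what is moved stays moved. The work goes in short steps, Python scripts to look and compute and a shell command to move; the robot and the scene stay as the last step left them, time stands still between calls to the robot, and variables do not carry over. Pictures are saved under pics/ and viewed, and the job is handed in when it is done.

```bash
ls; mkdir -p pics
python3 - <<'E'
from plant import monitor, optics, robot
import cv2,numpy as np
print(robot.tip_extent, monitor.read_state())
for n in ("side","top"):
    c=optics.read_camera(n); cv2.imwrite(f"pics/{n}0.png",c["image"])
    R=cv2.Rodrigues(np.array(c["rvec"]))[0]; print(n,c["fx"],c["fy"],c["cx"],c["cy"],-R.T@np.array(c["tvec"]),R)
E
```

```text
pics
0.008 {'t': 0.0, 'q': array([-1.32341019e+00,  1.31138474e-01,  1.48929184e+00, -3.08466200e-06,
        1.52301651e+00, -8.53946686e-02]), 'dq': array([-0.00121149,  0.00056836, -0.00134093,  0.00126614,  0.00035998,
        0.00054939]), 'joint_torque': array([ 2.03500407e-03, -5.59834027e+01, -4.91767395e+01,  7.70093920e-02,
        3.53090989e-02, -1.54139789e-04]), 'tool_pos': array([ 0.19588707, -0.5665222 ,  0.22559411]), 'orientation': array([-0.342957  ,  2.04306978, -2.03924522]), 'force': array([ 0.43599003, -0.37129316,  0.66373257]), 'wrist_torque': array([-0.03377546, -0.00853832,  0.00807709]), 'opening': 0.09292479648053788}
side 512.4464334931906 512.4464334931906 317.17397632728955 249.90860168983863 [0.53905618 0.99378759 0.5969098 ] [[-0.99707707 -0.07494954 -0.01482856]
 [-0.02300982  0.47965013 -0.87715808]
 [ 0.07285512 -0.874253   -0.47997272]]
top 456.1917269644163 456.1917269644163 318.7749950700146 237.47882559262314 [0.41170598 0.0721969  0.89406126] [[-0.00341648 -0.99998301 -0.00472332]
 [-0.96946818  0.00447029 -0.2451764 ]
 [ 0.24519335  0.00374147 -0.96946698]]
```

View pics/side0.png

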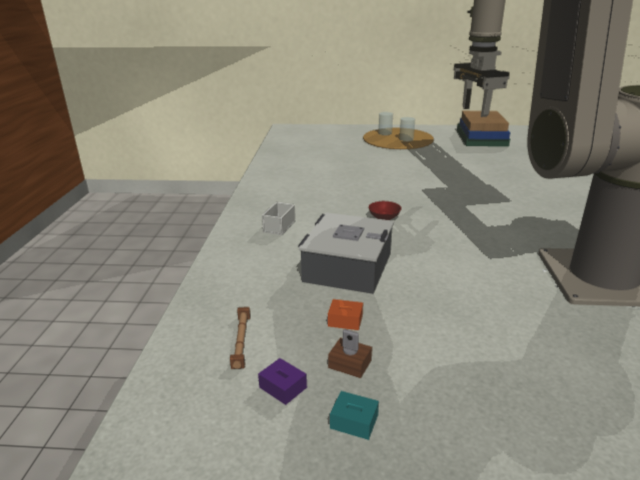

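View pics/top0.png

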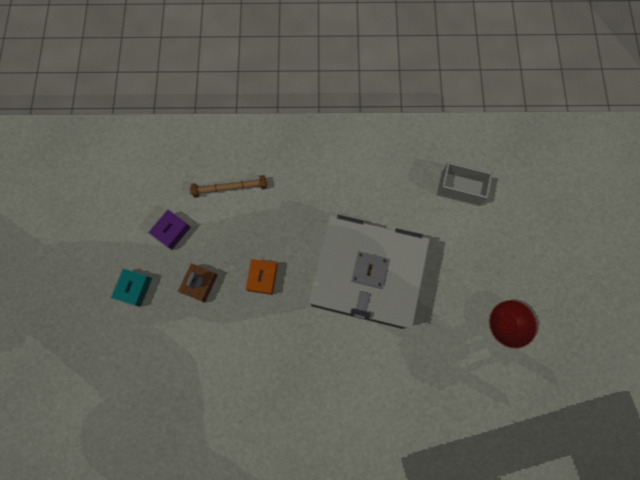

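Stand-shaped things in the top view are brown wooden with a key at (198,283), orange at (262,277), purple at (169,229) and teal at (131,287). Only the brown one is wooden and holds a key, so I choose it. In the side view it is at (350,357). The keyhole is at (370,269) in the top view. Next is a close crop.

Run:
```python
import cv2,numpy as np
t=cv2.imread("pics/top0.png"); s=cv2.imread("pics/side0.png")
r=lambda im,x0,y0,w,h,k:cv2.resize(im[y0:y0+h,x0:x0+w],(w*k,h*k),interpolation=cv2.INTER_CUBIC)
a=r(t,168,254,60,60,6); b=r(s,320,320,60,60,6)
c=r(t,340,240,60,60,6)
cv2.imwrite("pics/crop0.png",np.hstack([a,b])); cv2.imwrite("pics/crop1.png",np.hstack([c,r(s,320,205,60,60,6)]))
```

```text
(no output)
```

View pics/crop0.png

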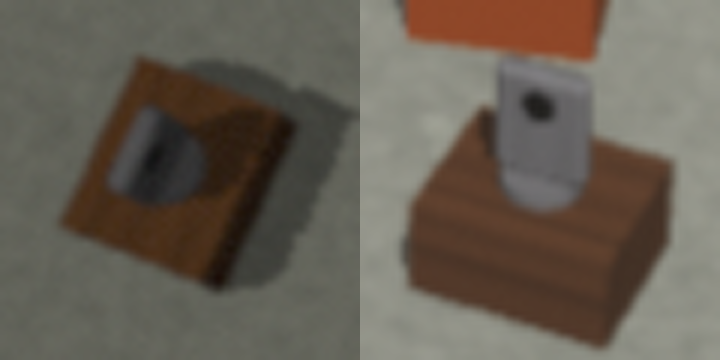

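View pics/crop1.png

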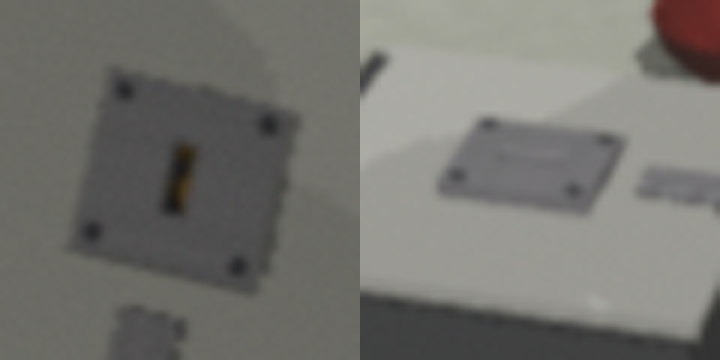

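```bash
cat > h.py <<'E'
import cv2,numpy as np
from scipy.spatial.transform import Rotation as Ro
# calibration: fetched live
def cam(n):
    from plant import optics
    c=optics.read_camera(n); c["R"]=cv2.Rodrigues(np.array(c["rvec"]))[0]; c["C"]=-c["R"].T@np.array(c["tvec"]); return c
def ray(c,u,v):
    d=c["R"].T@np.array([(u-c["cx"])/c["fx"],(v-c["cy"])/c["fy"],1]); return d/np.linalg.norm(d)
def onz(c,u,v,z):
    d=ray(c,u,v); return c["C"]+d*(z-c["C"][2])/d[2]
def proj(c,p):
    q=c["R"]@np.array(p)+np.array(c["tvec"]).ravel(); return np.array([c["fx"]*q[0]/q[2]+c["cx"],c["fy"]*q[1]/q[2]+c["cy"]])
def tri(c1,p1,c2,p2):
    A=np.zeros((3,3));b=np.zeros(3);L=[]
    for c,p in((c1,p1),(c2,p2)):
        d=ray(c,*p);M=np.eye(3)-np.outer(d,d);A+=M;b+=M@c["C"];L.append((M,c["C"]))
    x=np.linalg.solve(A,b); return x,[np.linalg.norm(M@(x-C))*1e3 for M,C in L]
E
python3 - <<'E'
from h import *
t=cam("top"); s=cam("side")
f=lambda x,y,x0,y0:((x+.5)/6-.5+x0,(y+.5)/6-.5+y0)
np.set_printoptions(precision=4,suppress=True)
print("screws top")
S=[onz(t,*f(x,y,340,240),.092) for x,y in((125,90),(268,124),(238,265),(92,231))]
print(np.array(S),np.mean(S,0),[np.linalg.norm(S[i]-S[i-1]) for i in range(4)])
for i in range(4):
    d=S[i]-S[i-1];print("ang",np.degrees(np.arctan2(d[1],d[0]))%90)
print("screws side")
S=[onz(s,*f(x-360,y,320,205),.092) for x,y in((489,124),(605,140),(573,190),(456,175))]
print(np.array(S),np.mean(S,0))
for i in range(4):
    d=S[i]-S[i-1];print("ang",np.degrees(np.arctan2(d[1],d[0]))%90, np.linalg.norm(d))
d=onz(t,*f(186,146,340,240),.092)-onz(t,*f(174,214,340,240),.092);print("slot",np.degrees(np.arctan2(d[1],d[0])),np.linalg.norm(d))
print("stand top");
S=[onz(t,*f(x,y,168,254),.03) for x,y in((138,58),(295,122),(212,285),(62,222))]
print(np.array(S),np.mean(S,0))
for i in range(4):
    d=S[i]-S[i-1];print("ang",np.degrees(np.arctan2(d[1],d[0]))%90, np.linalg.norm(d))
print("stand side");
S=[onz(s,*f(x-360,y,320,320),.03) for x,y in((484,108),(673,163),(606,252),(412,205))]
print(np.array(S),np.mean(S,0))
for i in range(4):
    d=S[i]-S[i-1];print("ang",np.degrees(np.arctan2(d[1],d[0]))%90, np.linalg.norm(d))
# bow top corners
S=[onz(t,*f(x,y,168,254),.07) for x,y in((145,104),(162,112),(125,195),(106,185))]
print("bow",np.array(S),np.mean(S,0))
d=S[1]-S[2];print(np.degrees(np.arctan2(d[1],d[0])),np.linalg.norm(d)); d=S[0]-S[3];print(np.degrees(np.arctan2(d[1],d[0])),np.linalg.norm(d))
# hole in bow
print("hole tri", tri(t,f(153,157,168,254),s,f(540-360,106,320,320)))
E
```

```text
screws top
[[ 0.5825  0.0006  0.092 ]
 [ 0.572  -0.0417  0.092 ]
 [ 0.5297 -0.0313  0.092 ]
 [ 0.54    0.0115  0.092 ]] [ 0.5561 -0.0152  0.092 ] [np.float64(0.04388574936780593), np.float64(0.04366229624669769), np.float64(0.04353004152175773), np.float64(0.04397050434977673)]
ang 75.69325917859487
ang 76.01713940656617
ang 76.09440196840364
ang 76.47978758226938
screws side
[[ 0.5707 -0.0436  0.092 ]
 [ 0.5273 -0.032   0.092 ]
 [ 0.5387  0.0091  0.092 ]
 [ 0.5812 -0.0008  0.092 ]] [ 0.5545 -0.0168  0.092 ]
ang 76.19245853405154 0.04400402512547873
ang 75.00235246870358 0.04484719489989029
ang 74.49790074352006 0.04263895586711861
ang 76.78706849522409 0.043578977999493326
slot -11.580881897025824 0.020861886611591742
stand top
[[0.5801 0.323  0.03  ]
 [0.5591 0.2714 0.03  ]
 [0.5073 0.2949 0.03  ]
 [0.5274 0.3436 0.03  ]] [0.5435 0.3082 0.03  ]
ang 68.62504683789922 0.05663835655536096
ang 67.83464298950197 0.055712678074589544
ang 65.60290744856124 0.05687786737995942
ang 67.61535975948998 0.052716857122228726
stand side
[[0.5606 0.2787 0.03  ]
 [0.5061 0.3005 0.03  ]
 [0.525  0.3395 0.03  ]
 [0.5792 0.3229 0.03  ]] [0.5427 0.3104 0.03  ]
ang 67.20506252531675 0.04799083357363538
ang 68.21384735172373 0.058790264567931405
ang 63.99890246010345 0.043312628446505956
ang 73.0617419493575 0.05665444889816697
bow [[0.558  0.3083 0.07  ]
 [0.5555 0.3029 0.07  ]
 [0.5301 0.3125 0.07  ]
 [0.5332 0.3185 0.07  ]] [0.5442 0.3106 0.07  ]
-20.719987963096685 0.027149780143058966
-22.384097185421627 0.0268418371769193
hole tri (array([0.5441, 0.3089, 0.0553]), [np.float64(0.04832961017170724), np.float64(0.048329610171538154)])
```

```bash
cat >> h.py <<'E'
def st(p=True):
    from plant import monitor
    s=monitor.read_state(); R=Ro.from_rotvec(s["orientation"]).as_matrix(); s["Rt"]=R
    s["jaw"]=np.degrees(np.arctan2(R[1,2],R[0,2]))
    if p: print("t %.2f tcp %s jawdir %.2f down %s F %s T %s op %.1f q %s"%(s["t"],np.round(s["tool_pos"]*1e3,1),s["jaw"],np.round(R[:,1],3),np.round(s["force"],1),np.round(s["wrist_torque"],2),s["opening"]*1e3,np.round(s["q"],3)))
    return s
def go(target,jaw):
    "total shift in current tool axes (mm), yaw about tool y (rad) to jawdir deg, plus tilt fix"
    s=st(); d=s["Rt"].T@(np.array(target)-s["tool_pos"])*1e3
    y=np.array([0,0,-1.]);z=np.array([np.cos(np.radians(jaw)),np.sin(np.radians(jaw)),0]);x=np.cross(y,z)
    Rd=np.stack([x,y,z],1); rv=Ro.from_matrix(s["Rt"].T@Rd).as_rotvec()
    print("shift tool mm",np.round(d,2),"turn",np.round(rv,4)); return d,rv
E
python3 - <<'E'
from h import *
for j in (68,-112): go([.544,.309,.16],j)
E
```

```text
t 0.20 tcp [ 196.  -566.8  226. ] jawdir -70.93 down [-0.     0.001 -1.   ] F [-0.3  0.6  0.6] T [-0.04 -0.    0.03] op 92.9 q [-1.323  0.131  1.489  0.     1.523 -0.085]
shift tool mm [-615.05   66.85 -713.92] turn [ 4.0000e-04 -2.4248e+00 -1.4000e-03]
t 0.20 tcp [ 196.  -566.8  226. ] jawdir -70.93 down [-0.     0.001 -1.   ] F [-0.3  0.6  0.6] T [-0.04 -0.    0.03] op 92.9 q [-1.323  0.131  1.489  0.     1.523 -0.085]
shift tool mm [-615.05   66.85 -713.92] turn [1.100e-03 7.168e-01 3.000e-04]
```

```bash
python3 -m inch '[[[-38,0,-44,0,0,0],[-38,0,-44,0,0,0],[-38,0,-44,0,0,0],[-38,0,-44,0,0,0],[-38,0,-44,0,0,0],[-38,0,-44,0,0,0],[-38,0,-44,0,0,0],[-38,0,-44,0,0,0]]]' 60; python3 -m inch '[[[-38,0,-44,0,0,0],[-38,0,-44,0,0,0],[-38,0,-44,0,0,0],[-38,0,-44,0,0,0],[-38,0,-44,0,0,0],[-38,0,-44,0,0,0],[-38,0,-44,0,0,0],[-38,0,-44,0,0,0]]]'
python3 -m inch '[[[0,0,0,0,-0.186,0],[0,0,0,0,-0.186,0],[0,0,0,0,-0.186,0],[0,0,0,0,-0.186,0],[0,0,0,0,-0.186,0],[0,0,0,0,-0.186,0],[0,0,0,0,-0.186,0],[0,0,0,0,-0.186,0]]]'
python3 -m inch '[[[0,0,0,0,-0.186,0],[0,0,0,0,-0.186,0],[0,0,0,0,-0.186,0],[0,0,0,0,-0.186,0],[0,0,0,0,-0.186,0],[0,0,0,0,0,0]]]'
python3 -c "
from h import *
go([.5437,.309,.120],68)"
```

```text
t: 1.2
tool_pos: [0.3687, -0.1333, 0.2267]
orientation: [-0.342, 2.041, -2.041]
force: [1.2, 0.0, 0.1]
opening: 0.0601
t: 2.2
tool_pos: [0.5411, 0.2989, 0.2264]
orientation: [-0.343, 2.041, -2.041]
force: [0.1, -1.3, 0.6]
opening: 0.0605
t: 3.2
tool_pos: [0.5405, 0.2969, 0.2263]
orientation: [-1.32, 1.019, -1.018]
force: [-0.6, -0.4, 0.8]
opening: 0.0601
t: 3.95
tool_pos: [0.5406, 0.2969, 0.2264]
orientation: [-1.549, 0.308, -0.307]
force: [0.0, 0.4, -0.2]
opening: 0.0603
t 3.95 tcp [540.6 296.9 226.4] jawdir 67.54 down [-0. -0. -1.] F [ 0.   0.4 -0.2] T [ 0.01 -0.16 -0.04] op 60.3 q [ 0.419  0.176  1.439  0.     1.528 -0.76 ]
shift tool mm [ -1.71 106.37  12.44] turn [ 0.0003 -0.008  -0.0003]
```

```bash
python3 -m inch '[[[-1.7,36,6.2,0,-0.008,0],[0,36,6.2,0,0,0],[0,34.5,0,0,0,0],[0,0,0,0,0,0]]]'
python3 - <<'E'
from h import *
st()
t=cam("top");s=cam("side")
r=lambda im,x0,y0,w,h,k:cv2.resize(im[y0:y0+h,x0:x0+w],(w*k,h*k),interpolation=cv2.INTER_CUBIC)
cv2.imwrite("pics/pre.png",np.hstack([r(t["image"],150,230,100,100,4),r(s["image"],300,280,100,100,4)]))
E
```

```text
t: 4.45
tool_pos: [0.5413, 0.3079, 0.1163]
orientation: [-1.554, 0.308, -0.299]
force: [0.1, -0.5, 0.7]
opening: 0.06
t 4.45 tcp [541.3 307.9 116.3] jawdir 67.85 down [-0.006 -0.003 -1.   ] F [ 0.1 -0.5  0.7] T [-0.01 -0.19  0.05] op 60.0 q [ 0.435  0.272  1.532 -0.     1.345 -0.749]
```

View pics/pre.png

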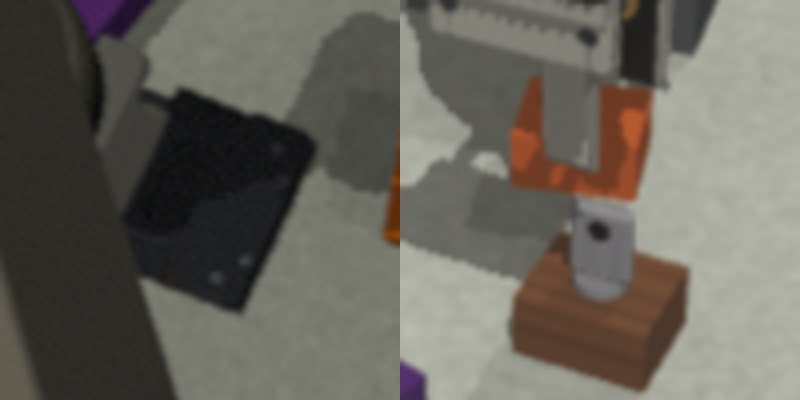

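The side crop shows the near finger at crop x≈572 and the bow at ≈602. Jaw opening accounts for about 25 px and the remaining 2.5 mm x-offset for the rest, so the aim agrees with the measurement. The top view is blocked by the arm.

```bash
python3 -c "
from h import *
go([.5439,.309,.045],68)"
```

```text
t 4.55 tcp [544.  309.1 121. ] jawdir 67.93 down [ 0.  0. -1.] F [-0.7 -0.6  0.1] T [ 0.02 -0.2  -0.03] op 60.0 q [ 0.435  0.268  1.528  0.     1.345 -0.751]
shift tool mm [-7.000e-02  7.598e+01 -1.900e-01] turn [-0.0002 -0.0013  0.0001]
```

Everything has settled on target, so I'll descend and grip.

```bash
python3 -m inch '[[[0,30,0,0,0,0],[0,30,0,0,0,0],[0,10,0,0,0,0],[0,6,0,0,0,0],[0,0,0,0,0,0],[0,0,0,0,0,0]]]'; python3 -m inch '[[[0,0,0,0,0,0],[0,0,0,0,0,0],[0,0,0,0,0,0],[0,0,0,0,0,0],[0,0,0,0,0,0],[0,0,0,0,0,0]]]' 0 10
python3 - <<'E'
from h import *
st()
s=cam("side");st()
r=lambda im,x0,y0,w,h,k:cv2.resize(im[y0:y0+h,x0:x0+w],(w*k,h*k),interpolation=cv2.INTER_CUBIC)
cv2.imwrite("pics/grip.png",r(s["image"],300,290,100,100,6))
E
```

```text
t: 5.3
tool_pos: [0.5447, 0.3095, 0.0456]
orientation: [-1.549, 0.299, -0.302]
force: [-0.5, 0.7, 0.2]
opening: 0.0599
t: 6.05
tool_pos: [0.5446, 0.3106, 0.0448]
orientation: [-1.546, 0.299, -0.301]
force: [4.0, 7.7, -3.5]
opening: 0.0081
t 6.05 tcp [544.6 310.6  44.8] jawdir 68.07 down [ 0.002  0.003 -1.   ] F [ 4.   7.7 -3.5] T [ 1.52 -0.69 -0.01] op 8.1 q [ 0.436  0.35   1.577  0.002  1.212 -0.753]
t 6.10 tcp [544.6 310.8  44.8] jawdir 68.07 down [ 0.002  0.003 -1.   ] F [ 2.6  6.5 -1.8] T [ 1.41 -0.71  0.  ] op 8.0 q [ 0.436  0.35   1.577  0.002  1.211 -0.753]
```

View pics/grip.png

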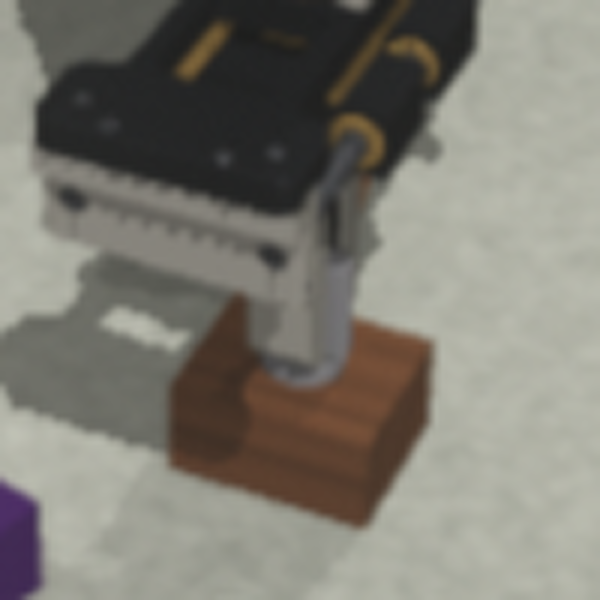

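Opening reads 8.0 mm, which matches the bow thickness. The key sits about 1.7 mm further along +jaw, and the arm is complying there. I'll relieve that offset, tighten the grip and lift.

```bash
python3 -m inch '[[[0,0,1.6,0,0,0],[0,0,0,0,0,0],[0,0,0,0,0,0]]]' 0 45; python3 -c "
from h import *
st()"
```

```text
t: 6.48
tool_pos: [0.5447, 0.3111, 0.0445]
orientation: [-1.549, 0.3, -0.301]
force: [2.0, 4.3, -0.2]
opening: 0.0077
t 6.47 tcp [544.7 311.1  44.5] jawdir 68.07 down [ 0.001  0.001 -1.   ] F [ 2.   4.3 -0.2] T [ 0.93 -0.48 -0.02] op 7.7 q [ 4.370e-01  3.530e-01  1.574e+00  1.000e-03  1.214e+00 -7.510e-01]
```

```bash
python3 -m inch '[[[0,0,0.8,0,0,0],[0,0,0,0,0,0],[0,-6,0,0,0,0],[0,-10,0,0,0,0],[0,-14,0,0,0,0],[0,-30,0,0,0,0],[0,-40,0,0,0,0],[0,0,0,0,0,0]]]'; python3 -m inch '[[[0,0,0,0,0,0],[0,0,0,0,0,0]]]';python3 - <<'E'
from h import *
st()
s=cam("side")
r=lambda im,x0,y0,w,h,k:cv2.resize(im[y0:y0+h,x0:x0+w],(w*k,h*k),interpolation=cv2.INTER_CUBIC)
cv2.imwrite("pics/lift.png",r(s["image"],290,240,130,120,6))
E
```

```text
t: 7.48
tool_pos: [0.5471, 0.3117, 0.1494]
orientation: [-1.546, 0.296, -0.305]
force: [0.5, 1.3, -0.6]
opening: 0.0077
t: 7.72
tool_pos: [0.5436, 0.3105, 0.1423]
orientation: [-1.552, 0.302, -0.299]
force: [-0.7, -0.4, -1.2]
opening: 0.0079
t 7.72 tcp [543.6 310.5 142.3] jawdir 68.06 down [-0.003 -0.002 -1.   ] F [-0.7 -0.4 -1.2] T [-0.02 -0.15 -0.03] op 7.9 q [ 0.437  0.254  1.504 -0.     1.387 -0.751]
```

View pics/lift.png

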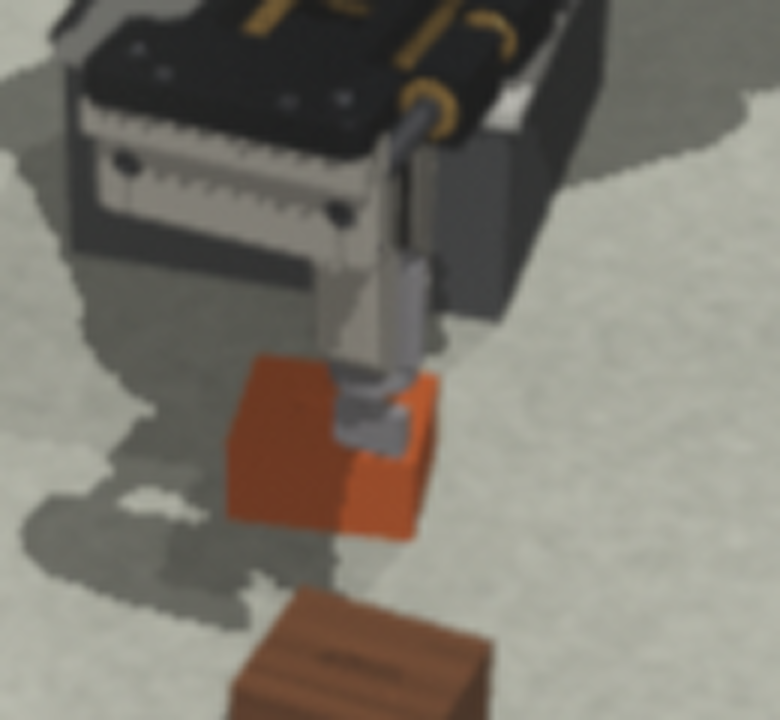

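The key has left the stand and hangs upright in the grip, with the bit bottom at crop (335,441)–(408,455) and the empty slot at (360,663). Next I carry it to just above the lock.

```bash
python3 -c "
from h import *
go([.5555,-.0157,.165],76)"
```

```text
t 7.78 tcp [543.6 310.6 142.4] jawdir 68.06 down [-0.003 -0.001 -1.   ] F [ 0.1 -0.4 -1.6] T [ 0.04 -0.15  0.05] op 7.6 q [ 0.437  0.255  1.503 -0.     1.387 -0.751]
shift tool mm [ 132.87  -22.19 -298.33] turn [ 0.0023 -0.1385 -0.0022]
```

```bash
python3 -m inch '[[[10,-6,-22,0,0,0],[20,-8,-46,0,0,0],[22,-8,-49,0,0,0],[22,0,-49,0,0,0],[22,0,-49,0,0,0],[20,0,-45,0,0,0],[11.5,0,-26,0,0,0],[5.4,0,-12.3,0,0,0]]]'; python3 -m inch '[[[0,0,0,0,-0.07,0],[0,0,0,0,-0.068,0],[0,0,0,0,0,0],[0,0,0,0,0,0]]]'
python3 - <<'E'
from h import *
go([.5555,-.0157,.150],76)
t=cam("top");s=cam("side")
r=lambda im,x0,y0,w,h,k:cv2.resize(im[y0:y0+h,x0:x0+w],(w*k,h*k),interpolation=cv2.INTER_CUBIC)
cv2.imwrite("pics/lock_s.png",r(s["image"],300,160,100,100,6))
cv2.imwrite("pics/lock_t.png",t["image"])
E
```

```text
t: 8.78
tool_pos: [0.556, -0.0175, 0.166]
orientation: [-1.55, 0.303, -0.302]
force: [0.0, -0.2, -0.6]
opening: 0.0078
t: 9.28
tool_pos: [0.5564, -0.0148, 0.166]
orientation: [-1.562, 0.193, -0.193]
force: [0.1, 0.6, -0.5]
opening: 0.0076
t 9.28 tcp [556.4 -14.8 166. ] jawdir 75.92 down [-0.  0. -1.] F [ 0.1  0.6 -0.5] T [-0.01 -0.12 -0.02] op 7.6 q [-0.119  0.05   1.685  0.     1.407 -1.444]
shift tool mm [-0.63 16.05 -1.11] turn [ 0.     -0.0014 -0.0003]
```

View pics/lock_s.png

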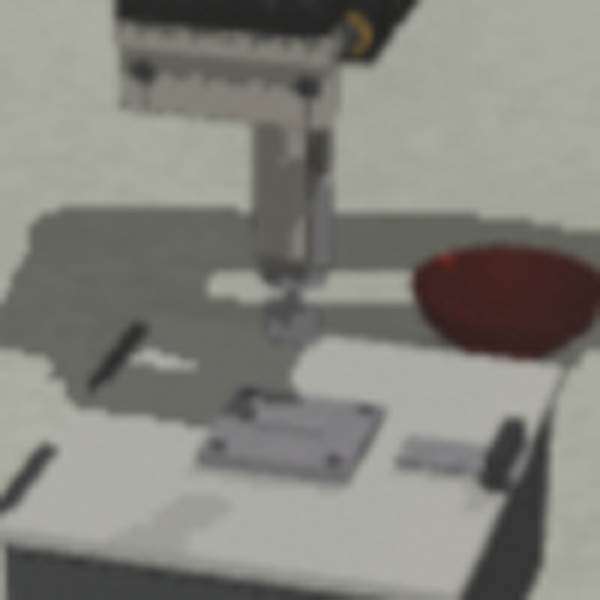

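View pics/lock_t.png

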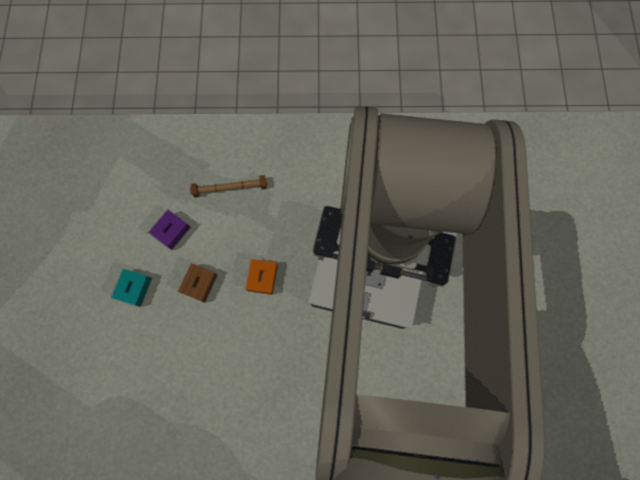

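```bash
python3 -m inch '[[[-0.6,12,-1.1,0,0,0],[0,0,0,0,0,0],[0,0,0,0,0,0]]]'
python3 - <<'E'
from h import *
st()
ims=[]
for i in range(4):
    s=cam("side"); ims.append(s["image"].astype(float))
im=np.mean(ims,0).astype(np.uint8)
cv2.imwrite("pics/lock_raw.png",im)
a=im[196:246,325:375]; a=cv2.convertScaleAbs(a,alpha=1.4,beta=-40)
cv2.imwrite("pics/lock_z.png",cv2.resize(a,(600,600),interpolation=cv2.INTER_CUBIC))
E
```

```text
t: 9.75
tool_pos: [0.5554, -0.016, 0.1537]
orientation: [-1.562, 0.193, -0.192]
force: [-0.4, 0.4, -0.3]
opening: 0.0078
t 9.75 tcp [555.4 -16.  153.7] jawdir 75.97 down [-0.001  0.    -1.   ] F [-0.4  0.4 -0.3] T [ 0.01 -0.13  0.01] op 7.8 q [-0.121  0.058  1.7    0.     1.385 -1.447]
```

View pics/lock_z.png

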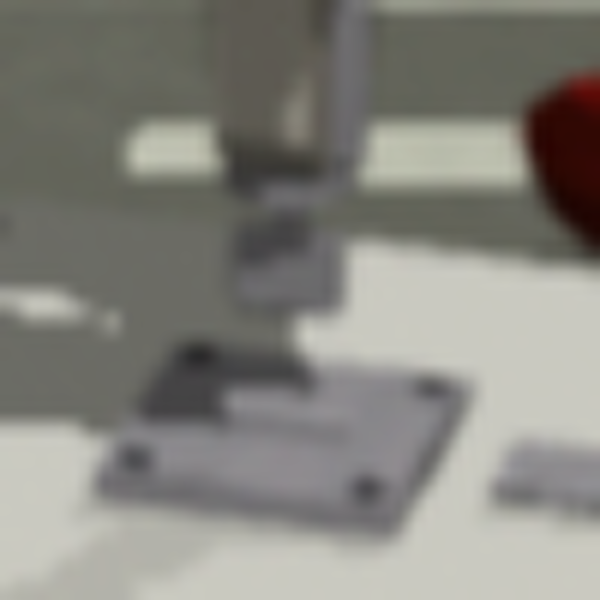

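Run:
```python
from h import *
s=cam("side");q=st()
f=lambda x,y:((x+.5)/12-.5+325,(y+.5)/12-.5+196)
K=np.mean([onz(s,*f(*p),.092) for p in((200,354),(433,387),(368,487),(135,458))],0)
print("K",K)
B=onz(s,*f(290,307),q["tool_pos"][2]-.041); print("bit bottom front edge centre",B)
jz=q["Rt"][:,2]; kx=-q["Rt"][:,0]; 
Bc=B-jz*.0025
d=Bc-q["tool_pos"]; print("offset bit from TCP: along keyx %.1f  along jaw %.1f"%(d@kx*1e3,d@jz*1e3), kx)
d=K-Bc; print("bit to keyhole along tool x %.1f jaw %.1f"%(-d@kx*1e3,d@jz*1e3))
print("world",d*1e3)
for z in(.0,):
  print("pred proj tcp axis bit", (proj(s,q["tool_pos"]+[0,0,-.041]+jz*.0025)-np.array([325,196])+.5)*12-.5, (proj(s,[.5555,-.0157,.092])-np.array([325,196])+.5)*12-.5)
```

```text
t 10.00 tcp [555.9 -16.  154.4] jawdir 75.97 down [ 0. -0. -1.] F [-0.9 -0.3 -0.8] T [ 0.01 -0.17 -0.  ] op 7.8 q [-0.121  0.057  1.699  0.     1.385 -1.447]
K [ 0.55411875 -0.01745547  0.092     ]
bit bottom front edge centre [ 0.553384   -0.02088751  0.11341792]
offset bit from TCP: along keyx 1.3  along jaw -7.8 [-9.70182546e-01  2.42374950e-01 -4.60063435e-04]
bit to keyhole along tool x -0.1 jaw 6.0
world [  1.34068296   5.85750354 -21.41776498]
pred proj tcp axis bit [271.92614517 324.02514553] [276.10756811 424.72277515]
```

Run:
```python
from h import *
s=cam("side");q=st()
f=lambda x,y:((x+.5)/12-.5+325,(y+.5)/12-.5+196)
jz=q["Rt"][:,2]; kx=-q["Rt"][:,0]
def onp(u,v,off):
    d=ray(s,u,v);p0=q["tool_pos"]+jz*off;return s["C"]+d*((p0-s["C"])@jz)/(d@jz)
for nm,p,o in (("bitL",(238,300),.0025),("bitR",(340,308),.0025),("bowR",(368,100),.004),("fingL",(215,100),.004+.02),("colL",(226,165),0),("colR",(358,175),0)):
    x=onp(*f(*p),o)-q["tool_pos"];print(nm,"kx %.1f z %.1f"%(x@kx*1e3,x[2]*1e3))
K=np.mean([onz(s,*f(*p),.092) for p in((200,354),(433,387),(368,487),(135,458))],0)-q["tool_pos"]
print("K rel tcp kx %.1f jaw %.1f"%(K@kx*1e3,K@jz*1e3))
```

```text
t 10.05 tcp [555.8 -16.  154.4] jawdir 75.97 down [ 0. -0. -1.] F [-0.2  1.1 -1.4] T [ 0.06 -0.14  0.02] op 7.7 q [-0.121  0.057  1.699  0.     1.385 -1.447]
bitL kx -6.4 z -37.0
bitR kx 12.6 z -36.0
bowR kx 17.3 z 5.9
fingL kx -5.1 z 11.5
colL kx -9.7 z -11.8
colR kx 14.8 z -10.6
K rel tcp kx 1.3 jaw -1.8
```

The bit is 10 mm above the plate. In the side view its centre is 1.7 mm further along key −x than the plate's centre, so I'll shift by that. I'll add about 1.2 mm along the jaw, as top view and grasp suggest, then feel down gently.

```bash
python3 -m inch '[[[1.7,8,1.2,0,0,0],[0,8,0,0,0,0],[0,4,0,0,0,0],[0,1.5,0,0,0,0],[0,1.5,0,0,0,0],[0,0,0,0,0,0],[0,0,0,0,0,0]]]'
python3 -c "
from h import *
st()"
```

```text
t: 10.92
tool_pos: [0.5578, -0.0153, 0.1314]
orientation: [-1.562, 0.192, -0.193]
force: [0.2, -0.1, -0.6]
opening: 0.0074
t 10.93 tcp [557.8 -15.3 131.4] jawdir 75.98 down [ 0. -0. -1.] F [ 0.2 -0.1 -0.6] T [ 0.05 -0.13  0.03] op 7.4 q [-0.119  0.082  1.716 -0.     1.342 -1.445]
```

```bash
python3 -m inch '[[[0,1.5,0,0,0,0],[0,1,0,0,0,0],[0,0,0,0,0,0]]]'
python3 -m inch '[[[0,1,0,0,0,0],[0,1,0,0,0,0],[0,0,0,0,0,0]]]'
python3 -c "
from h import *
st()"
```

```text
t: 11.3
tool_pos: [0.5572, -0.0151, 0.1283]
orientation: [-1.562, 0.193, -0.191]
force: [-2.1, 1.3, 0.3]
opening: 0.0077
t: 11.68
tool_pos: [0.5572, -0.0152, 0.1262]
orientation: [-1.562, 0.193, -0.191]
force: [-3.9, 1.0, -0.7]
opening: 0.008
t 11.68 tcp [557.2 -15.2 126.2] jawdir 75.97 down [-0.001  0.    -1.   ] F [-3.9  1.  -0.7] T [ 0.23  0.67 -0.01] op 8.0 q [-0.119  0.087  1.721  0.     1.334 -1.445]
```

It is in the slot, about 7 mm deep with only light side force. I'll relieve x by about 0.8 mm and continue.

```bash
python3 -m inch '[[[-0.8,0,0.2,0,0,0],[0,1.5,0,0,0,0],[0,1.5,0,0,0,0],[0,1.5,0,0,0,0],[0,0,0,0,0,0],[0,0,0,0,0,0]]]'
python3 -c "
from h import *
st()"
```

```text
t: 12.42
tool_pos: [0.5571, -0.0149, 0.1221]
orientation: [-1.562, 0.192, -0.192]
force: [-1.0, 0.1, -1.9]
opening: 0.0075
t 12.43 tcp [557.1 -14.9 122.1] jawdir 75.97 down [ 0. -0. -1.] F [-1.   0.1 -1.9] T [ 0.05  0.   -0.03] op 7.5 q [-0.119  0.089  1.727 -0.     1.325 -1.445]
```

```bash
python3 -m inch '[[[-0.2,1,0,0,0,0],[0,1,0,0,0,0],[0,1,0,0,0,0],[0,0,0,0,0,0]]]'
python3 -m inch '[[[0,1,0,0,0,0],[0,1,0,0,0,0],[0,0,0,0,0,0]]]'
python3 -c "
from h import *
st()"
```

```text
t: 12.92
tool_pos: [0.557, -0.0149, 0.1196]
orientation: [-1.562, 0.192, -0.193]
force: [-0.8, -1.2, 3.2]
opening: 0.0076
t: 13.3
tool_pos: [0.5571, -0.0147, 0.1178]
orientation: [-1.562, 0.191, -0.193]
force: [-0.9, 0.9, 5.1]
opening: 0.0076
t 13.30 tcp [557.1 -14.7 117.8] jawdir 75.98 down [ 0.001  0.    -1.   ] F [-0.9  0.9  5.1] T [ 0.13  0.19 -0.02] op 7.6 q [-0.119  0.093  1.731  0.     1.317 -1.445]
```

The first pins resist at about 5 N. I'll ease on with a small yaw and lateral wiggle.

```bash
python3 -m inch '[[[0,1,0.2,0,0.03,0],[0,0.7,-0.4,0,-0.06,0],[0,0.7,0.4,0,0.06,0],[0,0.6,-0.2,0,-0.03,0],[0,0,0,0,0,0]]]'
python3 -c "
from h import *
st()"
```

```text
t: 13.92
tool_pos: [0.557, -0.0147, 0.1142]
orientation: [-1.562, 0.19, -0.191]
force: [1.0, 1.6, 2.1]
opening: 0.0078
t 13.93 tcp [557.  -14.7 114.2] jawdir 76.09 down [ 0.001  0.    -1.   ] F [1.  1.6 2.1] T [ 0.22 -0.38  0.  ] op 7.8 q [-0.119  0.097  1.734  0.     1.31  -1.447]
```

Past the first pins. Now the second pair, due at TCP z of about 111.5.

```bash
python3 -m inch '[[[0,0.8,0.2,0,0.03,0],[0,0.8,-0.4,0,-0.06,0],[0,0.8,0.4,0,0.06,0],[0,0.8,-0.2,0,-0.03,0],[0,0,0,0,0,0]]]'
python3 -m inch '[[[0,0.8,0.2,0,0.03,0],[0,0.8,-0.4,0,-0.06,0],[0,0.8,0.4,0,0.06,0],[0,0.8,-0.2,0,-0.03,0],[0,0,0,0,0,0]]]'
python3 -c "
from h import *
st()"
```

```text
t: 14.55
tool_pos: [0.557, -0.0148, 0.1116]
orientation: [-1.562, 0.192, -0.193]
force: [-1.6, 0.5, 6.8]
opening: 0.0076
t: 15.18
tool_pos: [0.557, -0.0148, 0.108]
orientation: [-1.562, 0.192, -0.193]
force: [0.7, 0.9, 2.8]
opening: 0.0078
t 15.18 tcp [557.  -14.8 108. ] jawdir 75.96 down [ 0.001  0.    -1.   ] F [0.7 0.9 2.8] T [ 0.19 -0.34 -0.02] op 7.8 q [-0.119  0.103  1.739  0.     1.298 -1.444]
```

```bash
python3 -m inch '[[[0,0.8,0,0,0.03,0],[0,0.8,0,0,-0.06,0],[0,0.8,0,0,0.03,0],[0,0,0,0,0,0],[0,0,0,0,0,0]]]'
python3 -m inch '[[[0,1,0,0,0,0],[0,1,0,0,0,0],[0,0,0,0,0,0],[0,0,0,0,0,0]]]'
python3 -c "
from h import *
st()"
```

```text
t: 15.8
tool_pos: [0.5569, -0.0147, 0.1061]
orientation: [-1.562, 0.193, -0.194]
force: [-1.5, 0.8, 10.0]
opening: 0.0079
t: 16.3
tool_pos: [0.557, -0.0147, 0.106]
orientation: [-1.562, 0.193, -0.194]
force: [-10.4, 2.0, 23.2]
opening: 0.0076
t 16.30 tcp [557.  -14.7 106. ] jawdir 75.87 down [ 0.001 -0.    -1.   ] F [-10.4   2.   23.2] T [0.33 1.67 0.08] op 7.6 q [-0.118  0.105  1.741  0.     1.295 -1.443]
```

Run:
```python
from h import *
s=cam("side")
a=s["image"][186:246,320:380]
cv2.imwrite("pics/home.png",cv2.resize(a,(600,600),interpolation=cv2.INTER_CUBIC))
```

```text
(no output)
```

View pics/home.png

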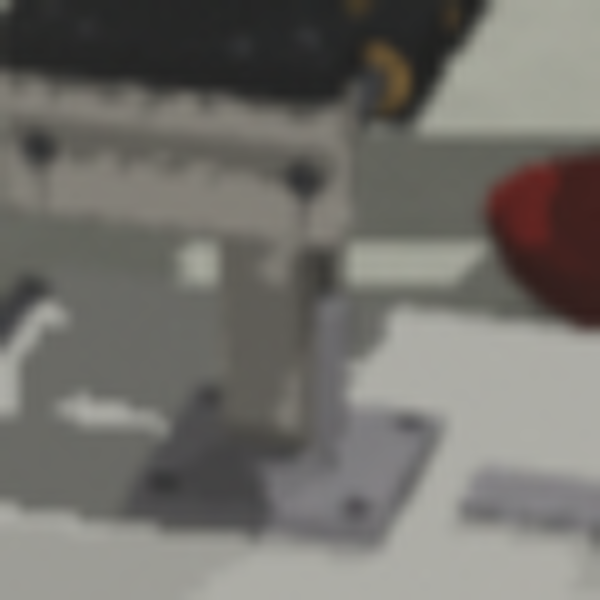

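The collar sits on the plate and z held at 106.0 while the push rose to 23 N, so the key is home. I'll ease the push slightly, then turn clockwise (+ about tool y) around the key axis, about 2 mm along tool −x from the TCP.

```bash
python3 -m inch '[[[0,-1.2,0,0,0,0],[0,0,0,0,0,0]]]' 0 55
python3 -c "
from h import *
st()"
python3 -m inch '[[[0,0,-0.2,0,0.1,0],[0,0,-0.2,0,0.1,0],[0,0,-0.2,0,0.1,0],[0,0,0,0,0,0]]]'
python3 -c "
from h import *
st()"
```

```text
t: 16.6
tool_pos: [0.5569, -0.0147, 0.106]
orientation: [-1.562, 0.193, -0.194]
force: [-4.6, 1.3, 14.1]
opening: 0.0081
t 16.60 tcp [556.9 -14.7 106. ] jawdir 75.87 down [ 0.001  0.    -1.   ] F [-4.6  1.3 14.1] T [ 0.31  0.78 -0.02] op 8.1 q [-0.118  0.105  1.741  0.     1.295 -1.443]
t: 17.1
tool_pos: [0.557, -0.0152, 0.106]
orientation: [-1.527, 0.429, -0.43]
force: [-3.4, 2.1, 14.3]
opening: 0.0077
t 17.10 tcp [557.  -15.2 106. ] jawdir 58.59 down [ 0.001  0.    -1.   ] F [-3.4  2.1 14.3] T [ 0.36  0.58 -0.02] op 7.7 q [-0.119  0.105  1.741  0.     1.294 -1.142]
```

```bash
python3 -m inch '[[[0,0,-0.2,0,0.12,0],[0,0,-0.2,0,0.12,0],[0,0,-0.2,0,0.12,0],[0,0,-0.2,0,0.12,0],[0,0,0,0,0,0]]]'
python3 -c "
from h import *
st()"
python3 -m inch '[[[0,0,-0.2,0,0.12,0],[0,0,-0.2,0,0.12,0],[0,0,-0.2,0,0.12,0],[0,0,0,0,0,0]]]'
python3 -c "
from h import *
st()"
```

```text
t: 17.73
tool_pos: [0.5565, -0.0158, 0.106]
orientation: [-1.417, 0.8, -0.802]
force: [-3.4, 2.4, 12.8]
opening: 0.0079
t 17.73 tcp [556.5 -15.8 106. ] jawdir 31.08 down [ 0.001  0.    -1.   ] F [-3.4  2.4 12.8] T [ 0.34  0.54 -0.06] op 7.9 q [-0.121  0.103  1.743  0.     1.294 -0.663]
t: 18.23
tool_pos: [0.556, -0.016, 0.106]
orientation: [-1.289, 1.073, -1.074]
force: [-2.9, 1.8, 13.6]
opening: 0.0078
t 18.23 tcp [556. -16. 106.] jawdir 10.45 down [ 0.002  0.    -1.   ] F [-2.9  1.8 13.6] T [0.34 0.51 0.05] op 7.8 q [-0.121  0.102  1.744  0.     1.294 -0.304]
```

```bash
python3 -m inch '[[[0,0,-0.2,0,0.12,0],[0,0,-0.2,0,0.12,0],[0,0,-0.1,0,0.08,0],[0,0,0,0,0,0]]]'
python3 -c "
from h import *
st()"
python3 -m inch '[[[0,0,-0.1,0,0.06,0],[0,0,-0.1,0,0.06,0],[0,0,0,0,0,0],[0,0,0,0,0,0]]]'
python3 - <<'E'
from h import *
st()
s=cam("side"); t=cam("top"); st()
cv2.imwrite("pics/turn.png",cv2.resize(s["image"][170:250,310:410],(800,640),interpolation=cv2.INTER_CUBIC)[:600])
cv2.imwrite("pics/turn_t.png",cv2.resize(t["image"][220:340,300:450],(750,600),interpolation=cv2.INTER_CUBIC))
E
```

```text
t: 18.73
tool_pos: [0.5555, -0.016, 0.106]
orientation: [-1.14, 1.308, -1.31]
force: [-2.5, 1.9, 13.5]
opening: 0.0078
t 18.73 tcp [555.5 -16.  106. ] jawdir -7.85 down [ 0.002  0.    -1.   ] F [-2.5  1.9 13.5] T [0.31 0.52 0.03] op 7.8 q [-0.121  0.101  1.746  0.     1.294  0.016]
t: 19.23
tool_pos: [0.5554, -0.016, 0.106]
orientation: [-1.076, 1.394, -1.395]
force: [-1.7, 2.2, 13.0]
opening: 0.0078
t 19.23 tcp [555.4 -16.  106. ] jawdir -14.65 down [ 0.002  0.    -1.   ] F [-1.7  2.2 13. ] T [0.37 0.47 0.08] op 7.8 q [-0.121  0.1    1.746  0.     1.294  0.134]
t 19.32 tcp [555.4 -16.  106.1] jawdir -14.65 down [ 0.002  0.    -1.   ] F [-2.5  3.3 12.7] T [0.31 0.47 0.1 ] op 7.9 q [-0.121  0.1    1.746  0.     1.294  0.134]
```

View pics/turn.png

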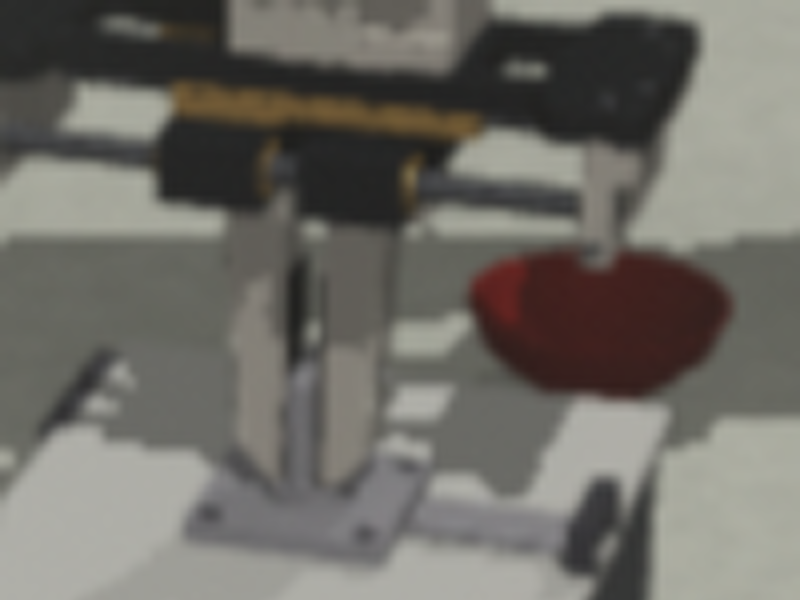

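View pics/turn_t.png

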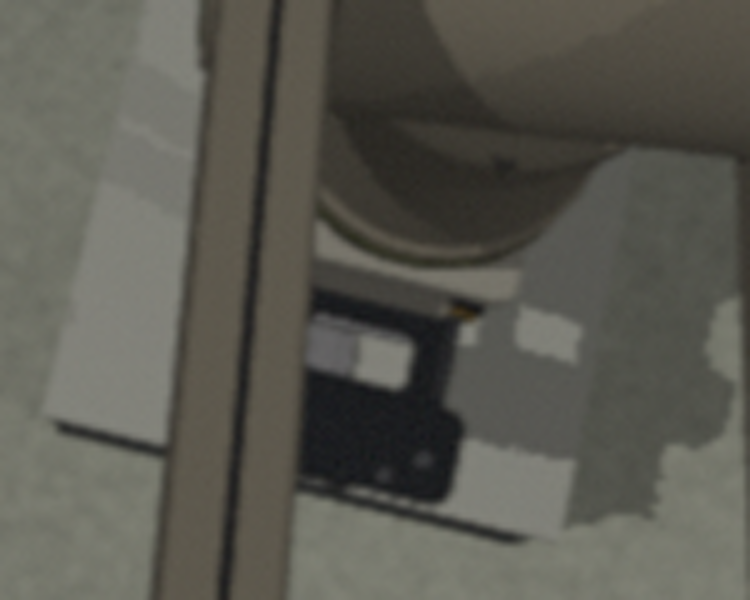

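The latch bar has drawn back against the plate (crop (480,525)). The key has turned 1.58 rad, but torque is only about 0.1 N m, which is the spring alone. With the play it may be just short of the stop, so I'll turn on until the torque rises.

```bash
python3 -m inch '[[[0,0,-0.1,0,0.04,0],[0,0,0,0,0,0],[0,0,0,0,0,0]]]'
python3 -c "
from h import *
st()"
python3 -m inch '[[[0,0,-0.1,0,0.04,0],[0,0,0,0,0,0],[0,0,0,0,0,0]]]'
python3 -c "
from h import *
st()"
```

```text
t: 19.7
tool_pos: [0.5553, -0.016, 0.1061]
orientation: [-1.053, 1.422, -1.424]
force: [-2.4, 1.9, 13.1]
opening: 0.0079
t 19.70 tcp [555.3 -16.  106.1] jawdir -16.94 down [ 0.002  0.    -1.   ] F [-2.4  1.9 13.1] T [0.24 0.5  0.12] op 7.9 q [-0.121  0.1    1.747  0.     1.294  0.174]
t: 20.08
tool_pos: [0.5552, -0.0159, 0.106]
orientation: [-1.03, 1.451, -1.452]
force: [-0.7, 2.5, 12.5]
opening: 0.0075
t 20.07 tcp [555.2 -15.9 106. ] jawdir -19.22 down [ 0.002  0.    -1.   ] F [-0.7  2.5 12.5] T [0.29 0.37 0.32] op 7.5 q [-0.121  0.1    1.747  0.     1.293  0.214]
```

The torque jumped to 0.32 N m, so it is at the stop. I'll hold briefly and check that it is steady.

```bash
python3 -m inch '[[[0,0,0,0,0.015,0],[0,0,0,0,0,0],[0,0,0,0,0,0],[0,0,0,0,0,0],[0,0,0,0,0,0],[0,0,0,0,0,0],[0,0,0,0,0,0],[0,0,0,0,0,0]]]'
python3 - <<'E'
from h import *
st()
s=cam("side"); t=cam("top"); st()
cv2.imwrite("pics/fin.png",cv2.resize(s["image"][170:250,310:410],(750,600),interpolation=cv2.INTER_CUBIC))
cv2.imwrite("pics/fin_t.png",t["image"])
E
```

```text
t: 21.08
tool_pos: [0.5552, -0.0159, 0.106]
orientation: [-1.021, 1.461, -1.463]
force: [-1.6, 2.4, 12.9]
opening: 0.0076
t 21.07 tcp [555.2 -15.9 106. ] jawdir -20.07 down [ 0.002  0.    -1.   ] F [-1.6  2.4 12.9] T [0.31 0.46 0.41] op 7.6 q [-0.121  0.1    1.747  0.     1.293  0.229]
t 21.18 tcp [555.2 -15.9 106. ] jawdir -20.07 down [ 0.002  0.    -1.   ] F [-1.9  2.2 12.6] T [0.31 0.41 0.39] op 7.6 q [-0.121  0.1    1.747  0.     1.293  0.229]
```

View pics/fin.png

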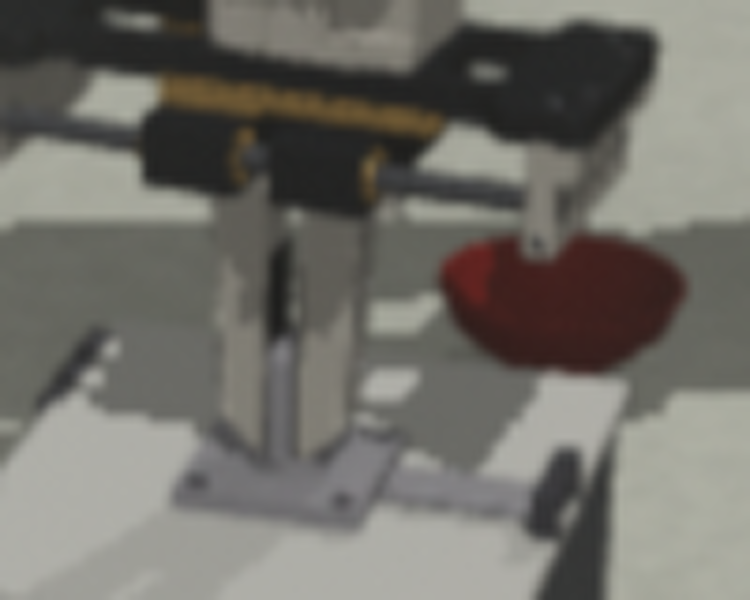

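View pics/fin_t.png

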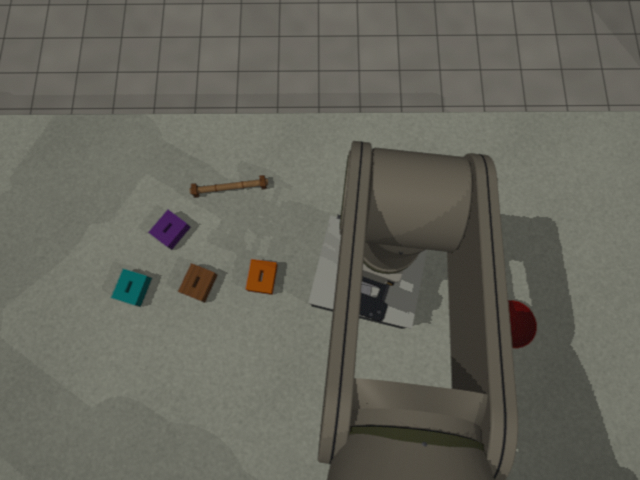

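The torque is steady at about 0.4 N m against the stop with a 13 N push down, the latch is drawn back to the plate, and the key is gripped at 7.6 mm. The perch and dish are at their original pixels. I'm handing in.

```bash
python3 -c "
from plant import robot
print(robot.close_job())"
```

```text
the job is handed in; nothing more can be done
None
```

I took the key from the wooden stand, pushed it home in the keyhole, turned it clockwise to its stop, and handed in at about 21 s still gripping and holding it turned. No verdict was reported.

- **Insertion:** I eased the key past both pin pairs with small wiggles, at readings of about 5–7 N. At home, z held at 106.0 mm while the push rose to 23 N, and the side view shows the collar on the plate.
- **Turn:** The gripper turned about 1.67 rad, which covers the 1.5 rad stop plus play. Torque rose from about 0.1 N m (the spring) to 0.4 N m at the stop and stayed there for the last second. The side view shows the latch bar drawn back against the lock plate.
- **Grip at hand-in:** The opening read 7.6 mm on the 8 mm bow, with a 55 N grip and a 13 N push down.
- **Bystanders:** The dish and perch looked unmoved. The feeder was hidden behind the arm in the last top view, so I did not check it again, but the arm never went low near it.
- **Disagreements:**
  - The two cameras differed by about 1.6 mm in x and y at the keyhole.
  - The side view put the held bit about 2–4 mm higher than expected.
  - The key stood about 2 mm off my measured position at the grasp.

  I settled these by feel, and the key went into the slot on the first try.

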